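Load a rack of sample tubes into the bench-top sample loader

TASK

Load the blue rack of stoppered tubes into the sample loader: set it down in the open bay between the lane's rails, tube end towards the bridge, slide it under the reader bridge until it is fully home against the stop, then swing the retaining arm shut across the lane behind it. Keep all three tubes standing in the rack and do not knock about the other things on the bench.

Things in the scene. Friction and masses are not known exactly. Their poses are not given: they have to be found in the camera images.
- loader: Fixed sample loader: grey base 325 x 150 x 8 mm, white reader bridge over its far half. Origin at bench level on the lane's centre line, below the bridge's front face; x runs along the lane into the bridge (away from the robot), y left, z up. Lane floor 8 mm above the bench, x = -175 to 106 mm (the stop).
- bay (a point): Middle of the open bay, on the lane floor 85 mm before the bridge's face; axes as the loader. A rack set down with its middle here is 26 mm clear of the bridge. Two aluminium rails (8 mm thick, tops 26 mm above the bench) bound the lane: 64 mm apart in the bay (loader x = -160 to -42 mm), narrowing to 57 mm from x = 0 on; flared at the open near end.
- bridge (a point): Lower front edge of the bridge's head, over the lane's centre, 129 mm above the bench; axes as the loader. Head 140 mm wide, 146 mm deep, top at 191 mm; legs 106 mm apart inside. A rack that is home sticks out 12 mm, so an upright gripper strikes the head first: lean the tool back towards the robot (fingers forward and down) 25 to 40 degrees to finish the push and shut the arm.
- stop (a point): Point on the lane floor at the face of the rubber stop, 106 mm behind the bridge's face; the rack's front end meets it when home. Axes as the loader.
- retainer (a joint): Angle of the retaining arm (rad): 0 = shut, square across the lane (its end stop); grows as it opens, clockwise from above, to 2.85. Starts well open, pointing left and towards the robot; light friction (0.05 N m) holds it. Steel bar 8 mm thick, 40 to 52 mm above the bench. Shut, it stands 5 mm behind the tail of a rack that is home.
- hinge (a point): Upright hinge axis of the retaining arm, at the bar's underside (40 mm above the bench): 21 mm before the bridge's face and 56 mm left of the lane's centre line. Axes as the loader.
- knob (a point): Black upright knob on the arm's free end, 14 mm diameter, from 52 to 89 mm above the bench; this point is on its axis 71 mm above the bench, 114 mm from the hinge axis. With the arm shut it is at loader x = -21, y = -58 mm.
- rack: Loose blue tube rack, 51 (x) x 118 (y) x 66 (z) mm, about 0.15 kg loaded. Origin: middle of its underside; z up, y along its length. Three tubes stand in its +y half: that end goes first. Solid end plates 5 mm thick; shelves at 22 and 56 mm height, open between. Grasp across the 51 mm width in the empty half, e.g. 32 mm from the middle towards -y, about 46 mm up.
- rack_front (a point): Bottom middle of the rack's front (tube, +y) end plate, outer face. Same axes as the rack.
- rack_tail (a point): Middle of the outer face of the rack's empty (-y) end plate, 33 mm above its underside. This is the face to push. Same axes as the rack.
- tube_a: Stoppered sample tube, 13 mm diameter, stopper 16 mm, 100 mm long, standing loosely in the rack; top 105 mm above the rack's underside. Origin at its lower end, z along the tube. In the rack at x = -9.5, y = +39 mm.
- tube_b: A like tube, in the rack at x = +9.5, y = +39 mm.
- tube_c: A like tube, in the rack at x = +9.5, y = +20 mm.
- timer: Bystander: small white wedge-shaped bench timer, 44 x 64 x 33 mm, near the bench's front edge between the rack and the loader.
- bottle_small: Bystander: small white bottle, 25 mm diameter, 45 mm high, just right of the loader's bridge.
- calculator: Bystander: desk calculator, 110 x 75 x 23 mm, left of the loader.
- amber_bottle: Bystander: amber reagent bottle with a black cap, 48 mm diameter, 78 mm high, right of the rack.

How it is judged:
On the way, in this order (a step that is already met when the one before it is completed fails the run):
1. the rack is down on the lane floor between the rails, in line with the lane, tube end towards the bridge (z of rack_front in the frame of loader between 0.004 and 0.014 m and y of rack_front in the frame of loader between -0.01 and 0.01 m and y of rack_tail in the frame of loader between -0.01 and 0.01 m and x of rack_front in the frame of stop above -0.185 m), for 0.2 s.
2. the rack is home: its front end within 4 mm of the stop (x of rack_front in the frame of stop above -0.004 m and z of rack_front in the frame of loader below 0.011 m), for 0.2 s.
At the end, for the whole second after the job is handed in: The rack stands level on the lane floor, tube end leading, its front end within 4 mm of the stop and within 6 mm of the lane's centre line, all three tubes upright (within 0.2 rad) in it, at rest; the retaining arm is within 0.08 rad of shut (all of step 2 and y of rack_front in the frame of loader between -0.006 and 0.006 m and angle between rack's own z axis and vertical below 0.05 rad and value of joint retainer below 0.08 rad and angle between each of tube_a, tube_b, tube_c's own z axis and vertical below 0.2 rad and horizontal distance between each of tube_a, tube_b, tube_c and rack below 0.055 m and linear speed of rack below 0.01 m/s); the robot touches nothing.
It fails at once if a tube is tipped over or spilled (more than 0.6 rad from upright) (angle between any of tube_a, tube_b, tube_c's own z axis and vertical above 0.6 rad).
It fails at once if a bystander is knocked more than 30 mm away (distance of any of timer, bottle_small, calculator, amber_bottle from where it was at the start of the episode above 0.03 m).
It also fails if it takes over 72 s, if anything falls off the work surface, if the arm or the gripper's body presses on something with over 40 N, if the wrist force passes 120 N, or if a joint passes its speed limit or range.

ROBOT

A 6-joint arm with a two-finger parallel gripper is mounted at the origin on a cart in front of the work surface, level with it; the furniture and walls round the work are solid. World frame = base frame: x ahead of the robot, y to its left, z up, the work surface at z = 0. Lengths are in m, angles in rad, forces in N, time in s.
With the tool pointing down it reaches from about 0.35 to 0.775 m from the base axis. Payload 7.3 kg.
Tool frame: the origin (TCP) lies on the centre line of the jaws, within the pads' length; the fingertips stand 17 mm ahead of it and the grasp point (between the pads) lies 2 mm behind it (robot.tcp_to_tips is the distance from the TCP to the fingertips, in m); z points along the fingers, y is the line along which they close (so a half turn about z gives the same grasp; the last joint's range is limited). The gripper opens to 92 mm and grips with 3 to 60 N. Pads are 19 mm wide; open, the fingers measure 130 mm over their backs; the gripper's body (75 mm by 190 mm) begins 47 mm behind the grasp point.
Start: joints at [1.054, 0.342, 1.524, -0, 1.275, -0.146], TCP at [0.19, 0.489, 0.244] pointing down, gripper open.
Joint ranges: [-2.53, 2.53], [-0.77, 2.02], [0.04, 2.7], [-1, 4.14], [0.28, 2.66], [-3.11, 3.11]. Speed limits (rad/s): [2.57, 2.57, 3.14, 3.14, 3.14, 3.14].

INTERFACE

Orientations are given as [roll, pitch, yaw] about the fixed x, y, z axes, in that order (R = Rz(yaw) Ry(pitch) Rx(roll)).
In Python, from cell import robot gives the robot as it stands. The module is installed in compiled form; this text tells all that it offers.
- The arm moves only by the tool carry_out, never from a script. Its argument "commands" is a list of rows, each a list of 3 entries, a list of its own where there are three numbers: the shift along the tool's x, y, z in m, then the turn about the tool's z in rad, then the opening, from 0 (shut) to 1 (fully open). In form: [[[dx, dy, dz], yaw, claw], ...]. A call has 1 to 20 rows; each row shifts and turns the commanded pose from where the row before left it, along the tool's axes as they then stand; what a row does not reach is not made up. A row lasts 1/8 s, in which the tool goes at most 62.5 mm and 10.7 degrees, less where a joint would pass 70% of its speed; a pose out of reach is approached as far as the arm can. A call is refused whole if a number of a shift passes 0.0625 or a number of a turn 0.188, either way. A call with a gripper value outside its range is refused whole. The fingers move at their own pace and stop on an object; "newtons" is the grip in N (left out, the last holds). Time passes only in rows, so rows that do not move let the fingers close. It gives the time, the measured TCP pose, the force, the opening and the grip force at its end, in the units of the state.
- robot.observe(): the state, without advancing time (a new reading comes with each control period).
- robot.read_camera(name): name is "side" or "top"; returns a dict with "pixels" (420x560x3 uint8, red, green, blue), "fx", "fy", "cx", "cy" (pixels), "k1" (the pictures are not rectified: a ray, as slopes to the right and down, at radius r is drawn at 1 + k1 r^2 times it, then the intrinsics apply), "view" (4x4, takes a point from world to camera coordinates). Camera axes: x right, y up, looking along -z (the intrinsics and any distortion apply to the point x, -y, -z); pixel columns grow to the right and rows downward; lengths in m; the calibration is good to about 2 mm. A picture is of the moment at which its call begins. There is no depth.
- robot.hand_in(): hands the job in; it is judged then, once.
Trained networks look in a picture, given as the dict that the camera call returned (one of the last four; its "shot" number tells which), for a name from the list of things; names that differ only in an ending like _2 or _b are one class to them, and where a whole thing is asked for, a point or a joint stands for the part that bears it (a point fixed in the world has none). Each returns a list of dicts, best first, with "p" (0 to 1); they miss things now and then, are a little off and sometimes report something else, mostly with a low value. They report only what shows in the picture. A call takes as long as a camera call.
- robot.find_in(picture, name): "at" ([column, row] in pixels, amid what is visible of it).
- robot.tip_of(picture, name): "at" ([column, row] in pixels: a listed point, or the origin of a listed thing).
The state is a dict: "time": time; "qpos": joint angles; "qvel": joint speeds; "joint_efforts": joint torques, N m; "tool_pos": TCP position; "tool_rot": TCP orientation; "contact_force": force on the tool from outside, world axes, zero at the start; "torque": the same for the moment, N m; "opening": finger opening in m; "grip_force": force on a finger pad.
Only numpy, scipy, OpenCV 4.12 (cv2) and the standard library are available. Lean on these libraries where they do the work, as an engineer would, in place of code of your own. Each camera call takes 0.05 s, during which the arm holds its last target. There are 200 camera calls.

## Working session

There is one attempt and no reset: what is moved stays moved. The work goes in short steps, Python scripts to look and compute and a tool call to move; the robot and the scene stay as the last step left them, time stands still between calls to the robot, and variables do not carry over. Pictures are saved under pics/ and viewed, at most 10 in all, crops included, and the job is handed in when it is done.

Besides the shell and the picture viewer there is one more tool, called after "Request:" in YAML: its name, and indented under it one key for each argument. carry_out: Moves the arm, as the interface text tells. Its arguments: {"type":"object","properties":{"commands":{"type":"array"},"newtons":{"type":"number"}},"required":["commands"]}

```bash
mkdir -p pics; cat > h.py <<'E'
import numpy as np, cv2
from cell import robot
from scipy.spatial.transform import Rotation as R
def ray(p,uv):
    d=np.array([(uv[0]-p["cx"])/p["fx"],(uv[1]-p["cy"])/p["fy"]]); s=d.copy()
    for _ in range(20): s=d/(1+p["k1"]*(s@s))
    V=np.array(p["view"]); Rm=V[:3,:3]; o=-Rm.T@V[:3,3]
    v=Rm.T@np.array([s[0],-s[1],-1.]); return o,v/np.linalg.norm(v)
def onz(p,uv,z):
    o,v=ray(p,uv); return o+v*(z-o[2])/v[2]
def tri(ps,uvs):
    A=np.zeros((3,3));b=np.zeros(3)
    for p,uv in zip(ps,uvs):
        o,v=ray(p,uv);M=np.eye(3)-np.outer(v,v);A+=M;b+=M@o
    x=np.linalg.solve(A,b); 
    return x,max(np.linalg.norm(np.cross(x-ray(p,u)[0],ray(p,u)[1])) for p,u in zip(ps,uvs))
def proj(p,X):
    V=np.array(p["view"]);c=V[:3,:3]@np.array(X)+V[:3,3];s=np.array([c[0]/-c[2],-c[1]/-c[2]])
    s=s*(1+p["k1"]*(s@s)); return s*[p["fx"],p["fy"]]+[p["cx"],p["cy"]]
def save(p,n): cv2.imwrite("pics/"+n,np.array(p["pixels"])[:,:,::-1])
E
cat > m.py <<'E'
from h import *
np.set_printoptions(precision=4,suppress=True)
a=robot.read_camera("side");b=robot.read_camera("top")
save(a,"s0.png");save(b,"t0.png")
for p in(a,b):
    V=np.array(p["view"]);print("cam",-V[:3,:3].T@V[:3,3],p["fx"],p["k1"])
for n in "loader bay bridge stop hinge knob rack rack_front rack_tail tube_a timer bottle_small calculator amber_bottle".split():
    r=[robot.tip_of(p,n)[:3] for p in(a,b)]
    for l,x in zip("st",r): print(n,l,[(np.round(q["at"],1).tolist(),round(q["p"],2)) for q in x])
    if r[0] and r[1]: print("   tri",*tri((a,b),[r[0][0]["at"],r[1][0]["at"]]))
s=robot.observe();print(s["tool_pos"],s["tool_rot"],s["time"])
E
python3 m.py
```

```text
cam [ 0.1456 -1.3171  0.8125] 538.6716173445775 -0.08916554672111505
cam [0.2703 0.0375 1.6474] 449.93381745063806 -0.040258673797104266
loader s [([262.0, 214.1], 0.81)]
loader t [([227.3, 187.3], 0.9)]
   tri [0.6181 0.2394 0.0004] 0.008000288908854746
bay s [([242.6, 218.3], 0.58), ([236.8, 289.1], 0.54)]
bay t [([229.9, 210.2], 0.83)]
   tri [0.5389 0.2268 0.0016] 8.755295196634248e-05
bridge s [([263.5, 212.2], 0.74), ([263.1, 181.3], 0.7)]
bridge t [([218.3, 180.8], 0.72), ([365.3, 226.5], 0.23)]
   tri [ 0.6403  0.2764 -0.0118] 0.013628111703606663
stop s [([206.8, 261.8], 0.63)]
stop t []
hinge s [([253.5, 197.4], 0.74)]
hinge t [([212.5, 194.4], 0.56)]
   tri [0.5926 0.286  0.0435] 0.001987099108494255
knob s [([254.3, 196.9], 0.52), ([222.1, 188.4], 0.51), ([242.3, 217.6], 0.15)]
knob t [([195.5, 218.2], 0.56), ([358.0, 224.0], 0.39)]
   tri [0.5583 0.3394 0.0201] 0.052505075354864914
rack s [([260.4, 304.3], 0.58), ([253.1, 195.0], 0.23)]
rack t [([353.0, 232.3], 0.81)]
   tri [ 0.4591 -0.2299 -0.013 ] 0.0024345566091972873
rack_front s [([281.4, 306.4], 0.65)]
rack_front 
[... 412 characters left out ...]
62.3, 308.2], 0.75), ([205.2, 261.7], 0.53)]
timer t [([291.6, 258.4], 0.7)]
   tri [ 0.4462 -0.0237 -0.1756] 0.07806045102027405
bottle_small s [([286.2, 241.9], 0.57)]
bottle_small t [([279.7, 187.5], 0.61), ([349.8, 247.8], 0.28), ([227.3, 211.2], 0.27)]
   tri [ 0.6263  0.0416 -0.0047] 0.0006261309047366383
calculator s [([221.7, 187.7], 0.61), ([296.1, 349.0], 0.55)]
calculator t [([155.9, 208.8], 0.91), ([361.6, 217.6], 0.36)]
   tri [ 0.5393  0.5051 -0.0024] 0.0065316519162645515
amber_bottle s [([297.6, 347.0], 0.63)]
amber_bottle t [([407.1, 223.2], 0.46), ([220.5, 179.4], 0.41)]
   tri [ 0.4887 -0.4288 -0.0001] 0.0005875879798493283
[0.1902 0.4893 0.2437] [3.1415 0.     2.7708] 1.5
```

```bash
python3 - <<'E'
import cv2,numpy as np
s=cv2.imread("pics/s0.png")[150:370,170:340];t=cv2.imread("pics/t0.png")[140:290,140:430]
cv2.imwrite("pics/s0c.png",cv2.resize(s,None,fx=2.7,fy=2.7,interpolation=2));cv2.imwrite("pics/t0c.png",cv2.resize(t,None,fx=2.7,fy=2.7,interpolation=2))
E
```

```text
(no output)
```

View pics/t0c.png

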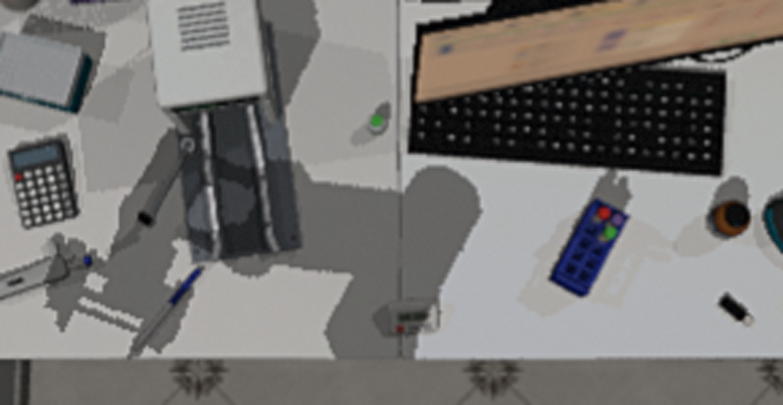

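View pics/s0c.png

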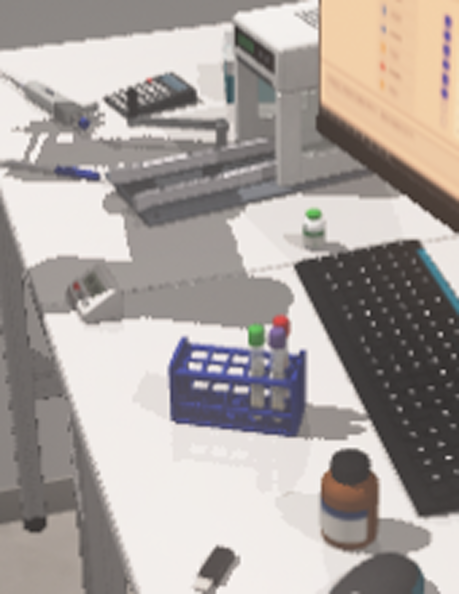

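The top view shows the loader lane running up and slightly left (rails at crop about (210,115–255) and (257,110–245)). The knob is at crop (146,218), and the rack is at (590,247) with its tubes up-right. The side view agrees. Next I'll refine the rack with a silhouette fit and the rails with an orthorectified view.

```bash
cat > rackfit.py <<'E'
from h import *
from scipy.optimize import minimize
def mask(p):
    c=cv2.cvtColor(np.array(p["pixels"]),cv2.COLOR_RGB2HSV)
    return ((c[...,0]>108)&(c[...,0]<132)&(c[...,1]>120)&(c[...,2]>35)).astype(np.uint8)
def fit(ps,x0,zb=0.0):
    K=8;Ms=[];B=[]
    for p in ps:
        cu=proj(p,[x0[0],x0[1],zb+.033]).astype(int);h=45
        m=mask(p)[cu[1]-h:cu[1]+h,cu[0]-h:cu[0]+h]
        m=cv2.morphologyEx(m,cv2.MORPH_CLOSE,np.ones((7,7)))
        n,l,st,_=cv2.connectedComponentsWithStats(m); m=(l==1+np.argmax(st[1:,4])).astype(np.uint8)
        Ms.append(cv2.resize(m,None,fx=K,fy=K,interpolation=0));B.append((cu[0]-h,cu[1]-h))
    def cost(q):
        c,s=np.cos(q[2]),np.sin(q[2]);e=0
        P=[[q[0]+c*a-s*b,q[1]+s*a+c*b,zb+z] for a in(-.0255,.0255) for b in(-.059,.059) for z in(0,.066)]
        for p,M,o in zip(ps,Ms,B):
            uv=np.array([proj(p,X) for X in P]);uv=(uv-o+.5)*K
            I=np.zeros_like(M);cv2.fillConvexPoly(I,cv2.convexHull(uv.astype(np.float32)).round().astype(np.int32),1)
            e+=(I!=M).sum()/M.sum()
        return e
    best=min((minimize(cost,x0+np.array([0,0,d]),method="Nelder-Mead",options=dict(initial_simplex=np.array(x0)+[0,0,d]+np.array([[0,0,0],[.012,0,0],[0,.012,0],[0,0,.15]]))) for d in(-.2,0,.2)),key=lambda r:r.fun)
    return best.x,best.fun
E
python3 - <<'E'
from rackfit import *
np.set_printoptions(precision=4,suppress=True)
a=robot.read_camera("side");b=robot.read_camera("top")
x0=[.459,-.235,-.5]
print(fit((a,b),x0),fit((b,),x0),fit((a,),x0))
# ortho of rail tops
def ortho(p,z,x0,x1,y0,y1,k):
    H=int((x1-x0)*k);W=int((y1-y0)*k)
    src=np.float32([proj(p,X) for X in [(x1,y1,z),(x1,y0,z),(x0,y0,z),(x0,y1,z)]])
    M=cv2.getPerspectiveTransform(src,np.float32([[0,0],[W,0],[W,H],[0,H]]))
    I=cv2.warpPerspective(np.array(p["pixels"])[:,:,::-1].copy(),M,(W,H),flags=cv2.INTER_CUBIC)
    for g in np.arange(x0,x1,.05):cv2.putText(I,"%.2f"%g,(0,int((x1-g)*k)),0,.4,(0,0,255));cv2.line(I,(30,int((x1-g)*k)),(W,int((x1-g)*k)),(0,0,255),1)
    for g in np.arange(y0,y1,.05):cv2.putText(I,"%.2f"%g,(int((y1-g)*k),H-3),0,.4,(0,160,0));cv2.line(I,(int((y1-g)*k),0),(int((y1-g)*k),H-12),(0,160,0),1)
    return I
I=np.hstack([ortho(b,.026,.4,.7,.1,.4,1.33),ortho(a,.026,.4,.7,.1,.4,1.33)])
I=np.hstack([cv2.resize(ortho(b,.026,.4,.7,.1,.4,2.6),(400,400)) if 0 else ortho(b,.026,.4,.62,.14,.32,2.2),ortho(a,.026,.4,.62,.14,.32,2.2)])
cv2.imwrite("pics/o.png",I);print(I.shape)
E
```

```text
(array([ 0.2584,  0.0621, -0.0425]), np.float64(2.0)) (array([ 0.4542, -0.2374, -2.1232]), np.float64(0.16982848232848233)) (array([ 0.3166, -0.0142, -0.139 ]), np.float64(1.0))
(420, 1120, 3)
```

View pics/o.png

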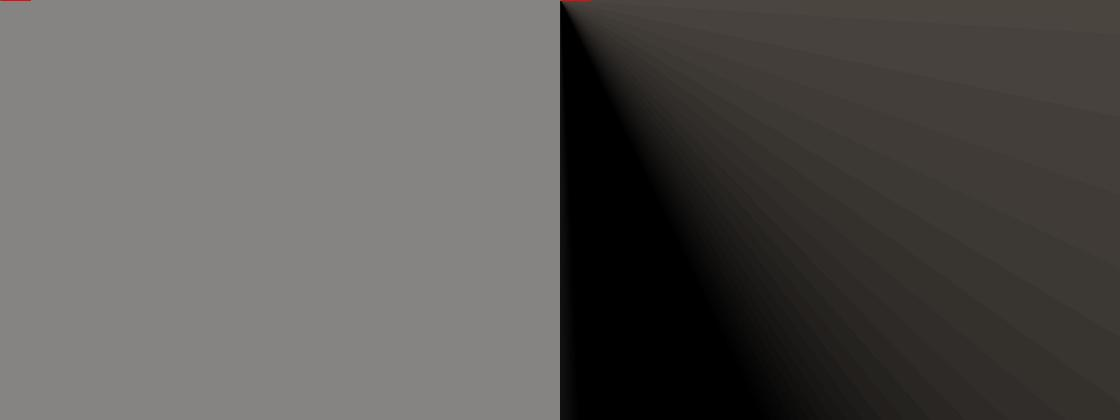

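I used px/m instead of px/mm for the scale, and the yaw seed was wrong (the rack's +y points at about -27°, so yaw is about -2.05). Fixing both.

```bash
cat > o.py <<'E'
from h import *
def ortho(p,z,x0,x1,y0,y1,k):
    H=int((x1-x0)*k);W=int((y1-y0)*k)
    src=np.float32([proj(p,X) for X in [(x1,y1,z),(x1,y0,z),(x0,y0,z),(x0,y1,z)]])
    M=cv2.getPerspectiveTransform(src,np.float32([[0,0],[W,0],[W,H],[0,H]]))
    I=cv2.warpPerspective(np.array(p["pixels"])[:,:,::-1].copy(),M,(W,H),flags=cv2.INTER_CUBIC)
    for g in np.arange(x0,x1,.02):cv2.putText(I,"%.2f"%g,(0,int((x1-g)*k)),0,.4,(0,0,255));cv2.line(I,(30,int((x1-g)*k)),(W,int((x1-g)*k)),(0,0,255),1)
    for g in np.arange(y0,y1,.02):cv2.putText(I,"%.2f"%g,(int((y1-g)*k),H-3),0,.4,(0,160,0));cv2.line(I,(int((y1-g)*k),0),(int((y1-g)*k),H-12),(0,160,0),1)
    return I
E
python3 - <<'E'
from rackfit import *; from o import ortho
np.set_printoptions(precision=4,suppress=True)
a=robot.read_camera("side");b=robot.read_camera("top")
x0=[.455,-.237,-2.05]
for ps in((a,b),(b,),(a,)):print(fit(ps,x0))
print(mask(a)[260:330,215:300].sum(),mask(b)[200:260,330:380].sum())
I=np.hstack([ortho(b,.026,.4,.62,.14,.32,2200),ortho(a,.026,.4,.62,.14,.32,2200)])
cv2.imwrite("pics/o.png",I);print(I.shape)
E
```

```text
(array([ 0.3112,  0.0295, -1.249 ]), np.float64(2.0))
(array([ 0.4547, -0.2373, -2.1187]), np.float64(0.17014973958333332))
(array([ 0.3112,  0.0295, -1.249 ]), np.float64(1.0))
11 390
(483, 792, 3)
```

View pics/o.png

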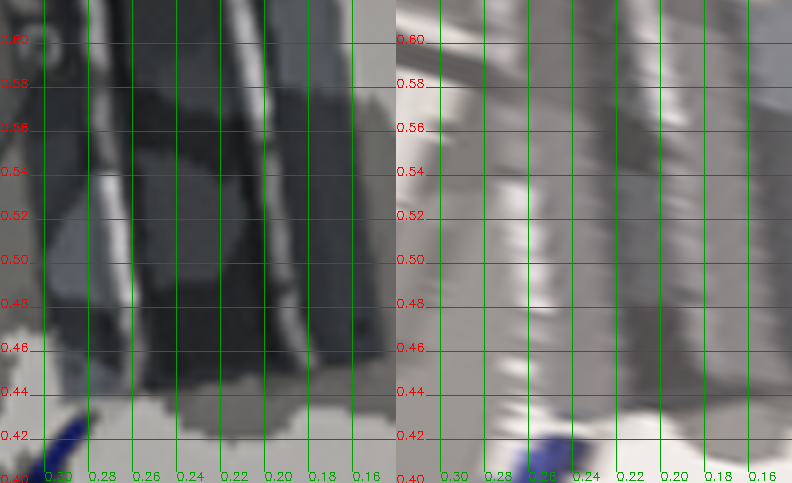

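```bash
cat > wf.py <<'E'
from h import *
from scipy.optimize import minimize
def box(x0,x1,y0,y1,z0,z1):
    P=lambda i:(x1 if i&1 else x0,y1 if i&2 else y0,z1 if i&4 else z0)
    return [(P(i),P(i|b)) for i in range(8) for b in(1,2,4) if not i&b]
LOADER=[l for s in(1,-1) for y in(.032,.040) for l in[((-.155,s*y,.026),(-.042,s*y,.026))]]+box(-.175,.150,-.075,.075,.008,.008)[:0]+\
 [((-.175,-.075,.008),(-.175,.075,.008)),((-.175,.075,.008),(0,.075,.008)),((-.175,-.075,.008),(0,-.075,.008))]+\
 [((0,-.07,.191),(0,.07,.191)),((0,-.07,.191),(.146,-.07,.191)),((0,.07,.191),(.146,.07,.191)),((.146,-.07,.191),(.146,.07,.191)),((0,-.07,.129),(0,-.07,.191)),((0,-.07,.129),(.146,-.07,.129))]
RACK=[((a,-.059,z),(a,.059,z)) for a in(-.0255,.0255) for z in(0,.022,.056)]+[((-.0255,b,z),(.0255,b,z)) for b in(-.059,.059) for z in(0,.066)]+[((a,b,0),(a,b,.066)) for a in(-.0255,.0255) for b in(-.059,.059)]
def gf(p,s=1.0):
    g=cv2.GaussianBlur(np.array(p["pixels"]).astype(np.float32),(0,0),s)
    gx=cv2.Sobel(g,cv2.CV_32F,1,0).__abs__().max(2);gy=cv2.Sobel(g,cv2.CV_32F,0,1).__abs__().max(2)
    return np.minimum(np.hypot(gx,gy),150)
def wfit(ps,lines,x0,zb=0.,d=(.015,.015,.1)):
    G=[gf(p) for p in ps]
    L=np.concatenate([np.linspace(a,b,25) for a,b in lines])
    def cost(q):
        c,s=np.cos(q[2]),np.sin(q[2]);W=np.c_[q[0]+c*L[:,0]-s*L[:,1],q[1]+s*L[:,0]+c*L[:,1],L[:,2]+zb]
        e=0
        for p,g in zip(ps,G):
            uv=np.float32([proj(p,w) for w in W]);e-=cv2.remap(g,uv[:,:1],uv[:,1:],cv2.INTER_LINEAR).mean()
        return e
    R=[]
    for k in(-1,0,1):
      for m in(-1,0,1):
        q=np.array(x0)+[m*d[0]*.6,0,k*d[2]*.7]
        R.append(minimize(cost,q,method="Nelder-Mead",options=dict(initial_simplex=[q,q+[d[0],0,0],q+[0,d[1],0],q+[0,0,d[2]]],xatol=1e-4,fatol=.01,maxiter=120)))
    r=min(R,key=lambda r:r.fun);return r.x,r.fun
E
python3 - <<'E'
from wf import *
np.set_printoptions(precision=4,suppress=True)
a=robot.read_camera("side");b=robot.read_camera("top")
xl=[.622,.247,.145];xr=[.455,-.237,-2.08]
for ps in((a,b),(b,),(a,)):
    print("loader",wfit(ps,LOADER,xl,d=(.012,.012,.05)));print("rack",wfit(ps,RACK,xr))
q=wfit((a,b),LOADER,xl,d=(.012,.012,.05))[0];r=wfit((a,b),RACK,xr)[0]
out=[]
for p,(u0,v0,w,h) in((a,(200,160,150,160)),(b,(190,140,190,130))):
    I=np.array(p["pixels"])[:,:,::-1].copy();K=4 if p is b else 3.6
    I=cv2.resize(I[v0:v0+h,u0:u0+w],None,fx=K,fy=K,interpolation=cv2.INTER_CUBIC)
    for x,Ls in((q,LOADER),(r,RACK)):
        c,s=np.cos(x[2]),np.sin(x[2])
        for l in Ls:
            e=[tuple(int(t) for t in (proj(p,[x[0]+c*P[0]-s*P[1],x[1]+s*P[0]+c*P[1],P[2]])-[u0,v0]+.5)*K) for P in l];cv2.line(I,*e,(0,255,255),1)
    out.append(I)
cv2.imwrite("pics/ov_s.png",out[0]);cv2.imwrite("pics/ov_t.png",out[1])
E
```

```text
loader (array([0.6158, 0.2457, 0.1492]), np.float64(-197.36203002929688))
rack (array([ 0.4561, -0.2357, -2.0016]), np.float64(-259.6355895996094))
loader (array([0.6185, 0.2469, 0.1602]), np.float64(-118.65432739257812))
rack (array([ 0.4507, -0.2358, -2.0892]), np.float64(-144.82504272460938))
loader (array([0.6151, 0.2378, 0.0649]), np.float64(-87.88336181640625))
rack (array([ 0.4577, -0.2359, -2.0493]), np.float64(-122.54792785644531))
```

View pics/ov_t.png

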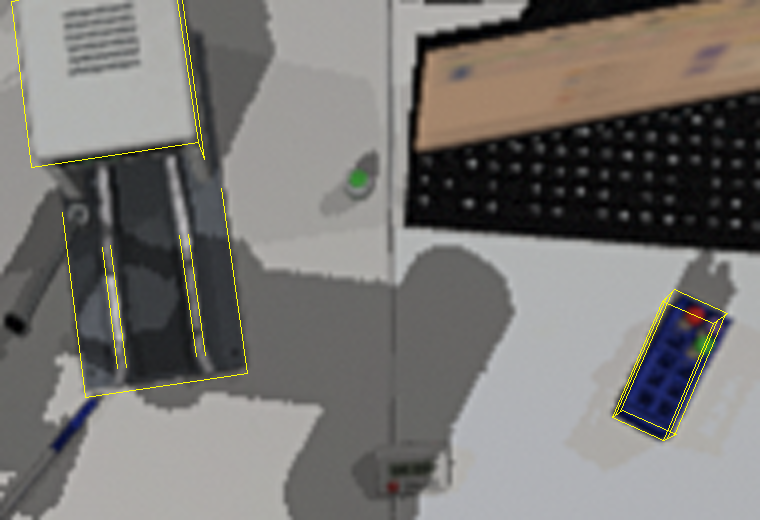

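View pics/ov_s.png

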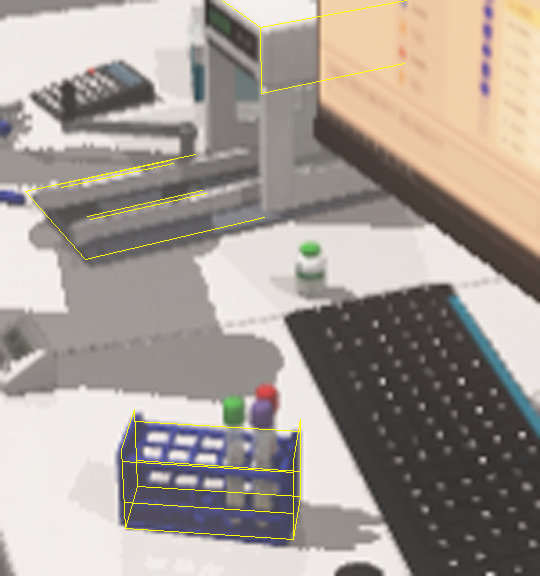

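The top and side overlays fit both things well: the rack is at about (0.4555, -0.236, yaw -2.05) and the loader at about (0.617, 0.246, yaw 0.15). I'll move above the grasp point now.

Request:
carry_out:
  commands:
    - [[0, 0, 0], 0.107, 1]
    - [[-0.0337, -0.0151, 0], 0, 1]
    - [[-0.0337, -0.0151, 0], 0, 1]
    - [[-0.0337, -0.0151, 0], 0, 1]
    - [[-0.0337, -0.0151, 0], 0, 1]
    - [[-0.0337, -0.0151, 0], 0, 1]
    - [[-0.0337, -0.0151, 0], 0, 1]
    - [[-0.0337, -0.0151, 0], 0, 1]
    - [[-0.0337, -0.0151, 0], 0, 1]
    - [[-0.0337, -0.0151, 0], 0, 1]
    - [[-0.0337, -0.0151, 0], 0, 1]
    - [[-0.0218, -0.0411, 0], 0, 1]
    - [[-0.0218, -0.0411, 0], 0, 1]
    - [[-0.0218, -0.0411, 0], 0, 1]
    - [[-0.0218, -0.0411, 0], 0, 1]
    - [[-0.0218, -0.0411, 0], 0, 1]
    - [[-0.0218, -0.0411, 0], 0, 1]
    - [[-0.0218, -0.0411, 0], 0, 1]
    - [[-0.0218, -0.0411, 0], 0, 1]
    - [[-0.0218, -0.0411, 0], 0, 1]

```text
time: 4.3
tool_pos: [0.424, -0.22, 0.2439]
tool_rot: [3.141, 0.001, 2.664]
contact_force: [0.8, -1.1, 0.9]
opening: 0.0918
grip_force: 0.0
```

Request:
carry_out:
  commands:
    - [[0, 0, 0.04], 0, 1]
    - [[0, 0, 0.04], 0, 1]
    - [[0, 0, 0.04], 0, 1]
    - [[0, 0, 0.03], 0, 1]
    - [[0, 0, 0.025], 0, 1]
    - [[0, 0, 0.025], 0, 1]
    - [[0, 0, 0], 0, 0.4]
    - [[0, 0, 0], 0, 0.4]
    - [[0, 0, 0], 0, 0.4]
    - [[0, 0, 0], 0, 0.4]
    - [[0, 0, 0], 0, 0.4]
    - [[0, 0, 0], 0, 0.4]
  newtons: 20

```text
time: 5.8
tool_pos: [0.4245, -0.2186, 0.0443]
tool_rot: [-3.141, 0.001, 2.664]
contact_force: [-0.6, 0.4, 6.6]
opening: 0.0504
grip_force: 19.9
```

Request:
carry_out:
  commands:
    - [[0, 0, -0.01], 0, 0.4]
    - [[0, 0, -0.02], 0, 0.4]
    - [[0, 0, -0.025], -0.157, 0.4]
    - [[0, 0, -0.025], -0.157, 0.4]
    - [[0, 0, -0.02], -0.157, 0.4]
    - [[0, 0, 0], -0.157, 0.4]
    - [[-0.0099, 0.0308, 0], 0, 0.4]
    - [[-0.0099, 0.0308, 0], 0, 0.4]
    - [[-0.0099, 0.0308, 0], 0, 0.4]
    - [[-0.0099, 0.0308, 0], 0, 0.4]
    - [[-0.0099, 0.0308, 0], 0, 0.4]
    - [[-0.0099, 0.0308, 0], 0, 0.4]
    - [[-0.0099, 0.0308, 0], 0, 0.4]
    - [[-0.0099, 0.0308, 0], 0, 0.4]
    - [[-0.0099, 0.0308, 0], 0, 0.4]
    - [[-0.0099, 0.0308, 0], 0, 0.4]
    - [[-0.0099, 0.0308, 0], 0, 0.4]
    - [[-0.0099, 0.0308, 0], 0, 0.4]
    - [[-0.0099, 0.0308, 0], 0, 0.4]
    - [[-0.0099, 0.0308, 0], 0, 0.4]

```text
time: 8.3
tool_pos: [0.4964, 0.2297, 0.1439]
tool_rot: [-3.142, -0.001, -2.991]
contact_force: [-0.2, 0.3, -1.7]
opening: 0.0504
grip_force: 19.8
```

Request:
carry_out:
  commands:
    - [[0, -0.0015, 0.02], 0, 0.4]
    - [[0, 0, 0.02], 0, 0.4]
    - [[0, 0, 0.015], 0, 0.4]
    - [[0, 0, 0], 0, 0.4]

```text
time: 8.8
tool_pos: [0.4961, 0.2269, 0.0878]
tool_rot: [-3.141, -0.003, -2.992]
contact_force: [0.0, -1.3, -1.4]
opening: 0.0503
grip_force: 19.8
```

```bash
python3 - <<'E'
from wf import *
a=robot.read_camera("side");b=robot.read_camera("top");s=robot.observe();print(s["tool_pos"],s["tool_rot"])
rx=np.array(s["tool_pos"]);lane=.15
r=[rx[0]+.036*np.cos(lane),rx[1]+.036*np.sin(lane),lane-np.pi/2];zb=rx[2]-.0443
q=[.617,.246,.15]
out=[]
for p,(u0,v0,w,h) in((a,(200,165,100,90)),(b,(195,150,80,90))):
    K=5
    I=cv2.resize(np.array(p["pixels"])[v0:v0+h,u0:u0+w,::-1].copy(),None,fx=K*.9 if p is a else K,fy=K*.9 if p is a else K,interpolation=cv2.INTER_CUBIC);k=K*.9 if p is a else K
    for x,Ls,z in((q,LOADER[:7],0),(r,RACK,zb)):
        c,sn=np.cos(x[2]),np.sin(x[2])
        for l in Ls:
            e=[tuple(int(t) for t in (proj(p,[x[0]+c*P[0]-sn*P[1],x[1]+sn*P[0]+c*P[1],P[2]+z])-[u0,v0]+.5)*k) for P in l];cv2.line(I,*e,(0,255,255) if z==0 else (0,200,0),1)
    out.append(cv2.resize(I,(400,450)) if 0 else I)
H=450;out=[cv2.copyMakeBorder(o,0,H-o.shape[0],0,0,0) for o in out]
cv2.imwrite("pics/p2.png",np.hstack(out)[:, :800]);print(np.hstack(out).shape)
E
```

```text
[0.49723668 0.22722153 0.08921844] [ 3.14142335e+00  5.70987452e-04 -2.99158161e+00]
(450, 850, 3)
```

View pics/p2.png

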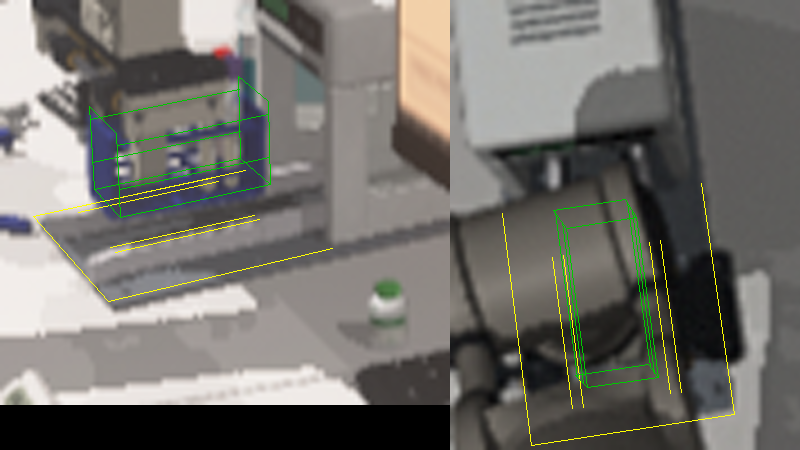

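The overlay shows the gripped rack (left part, around (180,150)) hovering over the lane. The side-view rails and base corner (115,310) sit a few pixels below the model, so I'll check the lane's lateral position with averaged profiles from the unobstructed first pictures.

```bash
python3 - <<'E'
from h import *
a=robot.read_camera("side");b=robot.read_camera("top")
np.set_printoptions(linewidth=200)
for p,f in((b,"t0"),(a,"s0")):
    g=cv2.cvtColor(cv2.imread(f"pics/{f}.png"),cv2.COLOR_BGR2GRAY).astype(np.float32)
    for z,lim,ys in((.026,(-.15,-.05),np.arange(-.056,.057,.002)),(.008,(-.165,-.02),np.arange(-.09,-.058,.002))):
      for yaw in(.12,.15,.18):
        c,s=np.cos(yaw),np.sin(yaw);xs=np.linspace(*lim,60)
        # pivot at bay so yaw changes do not shift the bay
        bx,by=.617-.085*np.cos(.15),.246-.085*np.sin(.15)
        prof=[]
        for y in ys:
            uv=np.float32([proj(p,[bx+c*(x+.085)-s*y,by+s*(x+.085)+c*y,z]) for x in xs])
            prof.append(cv2.remap(g,uv[:,:1],uv[:,1:],1).mean())
        prof=np.array(prof);print(f,z,yaw,"sharp",round(float(np.abs(np.diff(prof)).max()),1),"std",round(float(prof.std()),1))
        if yaw==.15: print(" ".join(f"{int(round(y*1000))}:{v:.0f}" for y,v in zip(ys,prof)))
E
```

```text
t0 0.026 0.12 sharp 36.3 std 25.1
t0 0.026 0.15 sharp 36.9 std 25.3
-56:53 -54:50 -52:49 -50:48 -48:47 -46:47 -44:50 -42:64 -40:87 -38:103 -36:107 -34:94 -32:72 -30:51 -28:36 -26:30 -24:31 -22:37 -20:42 -18:44 -16:44 -14:44 -12:45 -10:47 -8:48 -6:49 -4:50 -2:50 0:51 2:51 4:51 6:51 8:51 10:51 12:51 14:51 16:50 18:49 20:47 22:43 24:39 26:41 28:51 30:73 32:110 34:137 36:143 38:128 40:101 42:79 44:66 46:61 48:62 50:65 52:68 54:68 56:68
t0 0.026 0.18 sharp 32.3 std 24.7
t0 0.008 0.12 sharp 15.6 std 24.3
t0 0.008 0.15 sharp 15.2 std 24.6
-90:116 -88:115 -86:115 -84:116 -82:114 -80:108 -78:94 -76:79 -74:68 -72:62 -70:60 -68:60 -66:60 -64:60 -62:60 -60:61
t0 0.008 0.18 sharp 12.1 std 24.2
s0 0.026 0.12 sharp 10.7 std 24.7
s0 0.026 0.15 sharp 10.3 std 24.7
-56:137 -54:137 -52:139 -50:142 -48:146 -46:150 -44:151 -42:149 -40:144 -38:136 -36:127 -34:117 -32:109 -30:103 -28:100 -26:98 -24:97 -22:96 -20:95 -18:94 -16:92 -14:91 -12:91 -10:94 -8:99 -6:106 -4:114 -2:121 0:128 2:132 4:135 6:137 8:137 10:137 12:137 14:137 16:137 18:138 20:143 22:151 24:161 26:171 28:177 30:180 32:180 34:177 36:170 38:163 40:156 42:150 44:146 46:144 48:143 50:142 52:142 54:142 56:141
s0 0.026 0.18 sharp 9.8 std 24.6
s0 0.008 0.12 sharp 10.0 std 4.5
s0 0.008 0.15 sharp 9.8 std 4.0
-90:119 -88:109 -86:103 -84:101 -82:102 -80:104 -78:105 -76:106 -74:107 -72:106 -70:106 -68:106 -66:106 -64:105 -62:105 -60:104
s0 0.008 0.18 sharp 9.0 std 3.5
```

Request:
carry_out:
  commands:
    - [[0, -0.0012, 0.01], 0, 0.4]
    - [[0, 0, 0.01], 0, 0.4]
    - [[0, 0, 0.005], 0, 0.4]
    - [[0, 0, 0.003], 0, 0.4]
    - [[0, 0, 0], 0, 0.4]

```text
time: 9.62
tool_pos: [0.4972, 0.2261, 0.0605]
tool_rot: [3.141, 0.0, -2.991]
contact_force: [1.0, 1.2, -1.7]
opening: 0.0508
grip_force: 19.8
```

Request:
carry_out:
  commands:
    - [[0, 0, 0.004], 0, 0.4]
    - [[0, 0, 0.003], 0, 0.4]
    - [[0, 0, 0.001], 0, 0.4]
    - [[0, 0, 0], 0, 0.4]
    - [[0, 0, 0], 0, 0.4]

```text
time: 10.25
tool_pos: [0.4972, 0.2261, 0.0528]
tool_rot: [3.141, 0.0, -2.991]
contact_force: [-0.8, 2.1, -0.1]
opening: 0.0506
grip_force: 19.7
```

Request:
carry_out:
  commands:
    - [[0, 0, 0], 0, 0.8]
    - [[0, 0, 0], 0, 0.8]
    - [[0, 0, 0], 0, 0.8]
    - [[0, 0, -0.02], 0, 0.8]
    - [[0, 0, -0.04], 0, 0.8]
    - [[0, 0, -0.05], 0, 0.8]
    - [[0, 0, -0.05], 0, 0.5]
    - [[0, 0, -0.05], 0, 0.2]
    - [[0, 0, -0.05], 0, 0]
    - [[0, 0, -0.05], 0, 0]

```text
time: 11.5
tool_pos: [0.4968, 0.2258, 0.3646]
tool_rot: [-3.142, 0.0, -2.992]
contact_force: [0.9, 0.4, -0.0]
opening: 0.0384
grip_force: 0.0
```

```bash
python3 - <<'E'
from wf import *
np.set_printoptions(precision=4,suppress=True)
a=robot.read_camera("side");b=robot.read_camera("top");s=robot.observe();print(s["tool_pos"],s["qpos"])
x0=[.533,.231,.15-np.pi/2]
for ps in((a,b),(b,),(a,)):print(wfit(ps,RACK,x0,zb=.008,d=(.01,.01,.05)))
for n in("knob","hinge"):
    r=[robot.tip_of(p,n) for p in(a,b)]
    print(n,[[(np.round(q["at"],1).tolist(),round(q["p"],2)) for q in x[:3]] for x in r])
save(a,"s3.png");save(b,"t3.png")
s=cv2.imread("pics/s3.png")[150:260,190:300];t=cv2.imread("pics/t3.png")[150:260,165:275]
cv2.imwrite("pics/p3.png",np.hstack([cv2.resize(i,(396,396),interpolation=2) for i in(s,t)]))
E
```

```text
[0.4985 0.2264 0.3688] [ 0.2863  0.3172  1.2206 -0.      1.5925 -1.4346]
(array([ 0.5089,  0.2369, -1.3337]), np.float64(-198.18272399902344))
(array([ 0.5086,  0.2306, -1.2689]), np.float64(-112.5367431640625))
(array([ 0.5293,  0.2694, -1.7845]), np.float64(-122.38668823242188))
knob [[([221.9, 185.0], 0.73)], [([193.3, 219.3], 0.54)]]
hinge [[([252.8, 197.0], 0.78), ([254.3, 216.1], 0.37)], []]
```

View pics/p3.png

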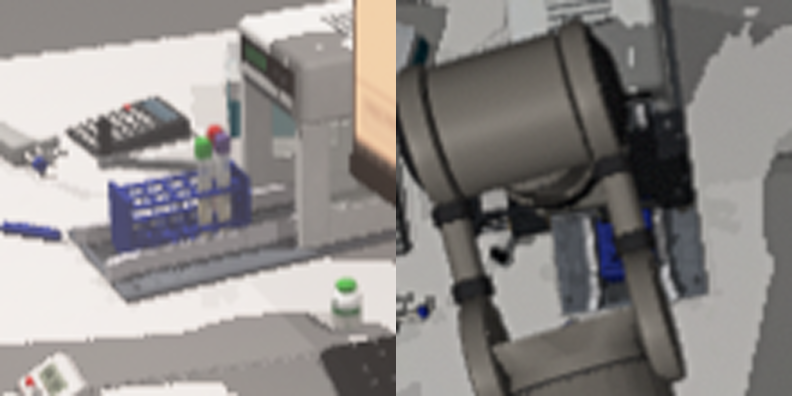

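The rack is down between the rails, upright at side-crop (180,200), with all three tubes standing. The moves give no direct tilt, so I'll find out how the arm behaves at the edge of its reach, high above everything.

Request:
carry_out:
  commands:
    - [[-0.05, 0, 0], 0, 0]
    - [[-0.05, 0, 0], 0, 0]
    - [[-0.05, 0, 0], 0, 0]
    - [[-0.05, 0, 0], 0, 0]
    - [[-0.05, 0, 0], 0, 0]
    - [[-0.05, 0, 0], 0, 0]
    - [[-0.05, 0, 0], 0, 0]

```text
time: 12.68
tool_pos: [0.7663, 0.2548, 0.323]
tool_rot: [3.132, 0.046, -2.992]
contact_force: [-0.4, 0.6, 0.5]
opening: 0.0003
grip_force: 0.0
```

```bash
python3 - <<'E'
from h import *
s=robot.observe();print(s["time"],s["tool_pos"],s["tool_rot"],s["qpos"],s["contact_force"])
E
```

```text
12.675 [0.76628145 0.25483129 0.32298492] [ 3.132161    0.04567063 -2.99183641] [ 0.2240472   1.03074758  0.04179409  0.00668881  2.02279805 -1.49366014] [-0.39107115  0.58555465  0.50351162]
```

Request:
carry_out:
  commands:
    - [[-0.06, 0, 0], 0, 0]
    - [[-0.06, 0, 0], 0, 0]
    - [[-0.06, 0, 0], 0, 0]
    - [[-0.06, 0, 0], 0, 0]
    - [[-0.06, 0, 0], 0, 0]
    - [[-0.06, 0, 0], 0, 0]

```text
time: 13.42
tool_pos: [0.875, 0.2364, 0.2669]
tool_rot: [3.1, 0.274, -2.998]
contact_force: [-0.5, 0.1, -0.4]
opening: 0.0005
grip_force: 0.0
```

Request:
carry_out:
  commands:
    - [[0, 0, -0.06], 0, 0]
    - [[0, 0, -0.06], 0, 0]
    - [[-0.04, 0, -0.04], 0, 0]
    - [[-0.04, 0, -0.04], 0, 0]
    - [[-0.05, 0, -0.03], 0, 0]
    - [[-0.05, 0, -0.03], 0, 0]

```text
time: 14.18
tool_pos: [0.8182, 0.2, 0.475]
tool_rot: [3.082, 0.426, -3.006]
contact_force: [0.9, -0.1, -0.3]
opening: 0.0005
grip_force: 0.0
```

Request:
carry_out:
  commands:
    - [[-0.05, 0, -0.02], 0, 0]
    - [[-0.05, 0, -0.02], 0, 0]
    - [[-0.05, 0, -0.01], 0, 0]

```text
time: 14.55
tool_pos: [0.8327, 0.1903, 0.5117]
tool_rot: [3.07, 0.532, -3.014]
contact_force: [0.1, 0.2, 0.2]
opening: 0.0005
grip_force: 0.0
```

```bash
cat > st.py <<'E'
from h import *
np.set_printoptions(precision=4,suppress=True)
import sys
s=robot.observe();Rm=R.from_euler("xyz",s["tool_rot"]).as_matrix();p=np.array(s["tool_pos"])
print(s["time"],p,s["tool_rot"],"q",np.array(s["qpos"]));print(Rm)
L=np.array([.617,.2435]);c,sn=np.cos(.147),np.sin(.147)
M=np.array([[c,sn,0],[-sn,c,0],[0,0,1]]);inl=lambda P:M@(np.array(P)-[*L,0])
tip=p+Rm[:,2]*.017;print("tcp lane",inl(p),"tip lane",inl(tip))
print("tool axes in lane (cols)\n",M@Rm)
# args: target tip position in lane frame -> shift in tool axes
for a in sys.argv[1:]:
    t=np.array([float(v) for v in a.split(",")]);w=M.T@t+[*L,0];print(t,"shift",Rm.T@(w-tip))
    tip=w
E
python3 st.py -0.20,0,0.25 -0.20,0,0.045
```

```text
14.55 [0.8327 0.1903 0.5117] [ 3.0698  0.5319 -3.0136] q [ 0.1057  0.8361  0.0368  0.0843  1.7378 -1.5761]
[[-0.8548 -0.1634  0.4926]
 [-0.11    0.9846  0.1357]
 [-0.5072  0.0618 -0.8596]]
tcp lane [ 0.2056 -0.0842  0.5117] tip lane [ 0.2142 -0.0832  0.4971]
tool axes in lane (cols)
 [[-0.8617 -0.0174  0.5071]
 [ 0.0164  0.9979  0.0621]
 [-0.5072  0.0618 -0.8596]]
[-0.2   0.    0.25] shift [0.4836 0.075  0.0076]
[-0.2    0.     0.045] shift [ 0.104  -0.0127  0.1762]
```

Request:
carry_out:
  commands:
    - [[0.0462, 0.0075, 0.002], 0, 0]
    - [[0.0462, 0.0075, 0.002], 0, 0]
    - [[0.0462, 0.0075, 0.002], 0, 0]
    - [[0.0462, 0.0075, 0.002], 0, 0]
    - [[0.0462, 0.0075, 0.002], 0, 0]
    - [[0.0462, 0.0075, 0.002], 0, 0]
    - [[0.0462, 0.0075, 0.002], 0, 0]
    - [[0.0462, 0.0075, 0.002], 0, 0]
    - [[0.0462, 0.0075, 0.002], 0, 0]
    - [[0.0462, 0.0075, 0.002], 0, 0]
    - [[0, 0, 0], 0, 0]

```text
time: 15.92
tool_pos: [0.4647, 0.2157, 0.284]
tool_rot: [3.069, 0.524, -3.012]
contact_force: [0.8, 0.1, 0.2]
opening: 0.0006
grip_force: 0.0
```

```bash
python3 st.py -0.175,0,0.15 -0.175,0,0.04; python3 - <<'E'
from h import *
b=robot.read_camera("top");a=robot.read_camera("side")
for n in("rack_tail","rack_front","knob"):
    r=[robot.tip_of(p,n) for p in(a,b)]
    print(n,[[(np.round(q["at"],1).tolist(),round(q["p"],2)) for q in x[:2]] for x in r])
    if r[0] and r[1]: print(tri((a,b),[r[0][0]["at"],r[1][0]["at"]]))
E
```

```text
15.925 [0.4647 0.2157 0.284 ] [ 3.0695  0.5236 -3.0121] q [ 0.2901  0.0404  1.9125 -0.014   0.6607 -1.4208]
[[-0.8588 -0.1645  0.4852]
 [-0.1118  0.9844  0.1359]
 [-0.5     0.0624 -0.8638]]
tcp lane [-0.1547 -0.0051  0.284 ] tip lane [-0.1462 -0.0041  0.2693]
tool axes in lane (cols)
 [[-0.8659 -0.0186  0.4999]
 [ 0.0152  0.9979  0.0633]
 [-0.5     0.0624 -0.8638]]
[-0.175  0.     0.15 ] shift [ 0.0846 -0.0028  0.0889]
[-0.175  0.     0.04 ] shift [ 0.055  -0.0069  0.095 ]
rack_tail [[([225.0, 214.3], 0.66)], [([230.4, 228.3], 0.58)]]
(array([0.47316948, 0.21987357, 0.02928791]), np.float64(0.005187959001982999))
rack_front [[([255.0, 214.7], 0.65)], [([226.8, 195.4], 0.66)]]
(array([0.59030215, 0.240059  , 0.00140868]), np.float64(0.0046774377276837574))
knob [[([217.9, 187.2], 0.71)], [([226.2, 200.8], 0.4), ([195.2, 219.9], 0.39)]]
(array([0.50638735, 0.23010768, 0.12857811]), np.float64(0.04421860744600545))
```

Request:
carry_out:
  commands:
    - [[0.0212, -0.0007, 0.0222], 0, 0]
    - [[0.0212, -0.0007, 0.0222], 0, 0]
    - [[0.0212, -0.0007, 0.0222], 0, 0]
    - [[0.0212, -0.0007, 0.0222], 0, 0]
    - [[0, 0, 0], 0, 0]

```text
time: 16.95
tool_pos: [0.4384, 0.2155, 0.1658]
tool_rot: [3.07, 0.523, -3.013]
contact_force: [0.1, 0.9, 0.8]
opening: 0.0005
grip_force: 0.0
```

```bash
python3 st.py -0.175,0,0.04
```

```text
16.95 [0.4384 0.2155 0.1658] [ 3.07    0.5234 -3.0133] q [ 0.3133  0.1768  2.1544 -0.0765  0.2838 -1.3373]
[[-0.859  -0.1631  0.4853]
 [-0.1108  0.9847  0.1347]
 [-0.4998  0.0619 -0.8639]]
tcp lane [-0.1808 -0.0015  0.1658] tip lane [-0.1723 -0.0004  0.1511]
tool axes in lane (cols)
 [[-0.866  -0.0171  0.4998]
 [ 0.0162  0.9979  0.0622]
 [-0.4998  0.0619 -0.8639]]
[-0.175  0.     0.04 ] shift [ 0.0579 -0.0064  0.0946]
```

Request:
carry_out:
  commands:
    - [[-0.0107, 0, 0.006], 0, 0]
    - [[0.012, -0.0014, 0.0208], 0, 0]
    - [[0.012, -0.0014, 0.0208], 0, 0]
    - [[0, 0, 0], 0, 0]

```text
time: 17.45
tool_pos: [0.4567, 0.2228, 0.1442]
tool_rot: [3.08, 0.492, -3.011]
contact_force: [0.4, -0.2, -0.1]
opening: 0.0003
grip_force: 0.0
```

```bash
python3 st.py -0.160,0,0.055
```

```text
17.45 [0.4567 0.2228 0.1442] [ 3.0803  0.4917 -3.0108] q [ 0.3199  0.2558  2.1099 -0.102   0.2829 -1.3063]
[[-0.874  -0.1589  0.4592]
 [-0.115   0.9858  0.1222]
 [-0.4721  0.054  -0.8799]]
tcp lane [-0.1616  0.003   0.1442] tip lane [-0.1536  0.0039  0.1292]
tool axes in lane (cols)
 [[-0.8814 -0.0128  0.4722]
 [ 0.0142  0.9985  0.0536]
 [-0.4721  0.054  -0.8799]]
[-0.16   0.     0.055] shift [ 0.0406 -0.0078  0.0621]
```

Request:
carry_out:
  commands:
    - [[0.016, -0.0028, 0.008], 0, 0]
    - [[0.014, -0.0025, 0.014], 0, 0]
    - [[0.0133, -0.0025, 0.0133], 0, 0]
    - [[0, 0, 0], 0, 0]

```text
time: 17.95
tool_pos: [0.4418, 0.2207, 0.1241]
tool_rot: [3.095, 0.449, -3.008]
contact_force: [-0.5, -0.1, 0.6]
opening: -0.0
grip_force: 0.0
```

```bash
python3 st.py -0.163,0,0.055
```

```text
17.95 [0.4418 0.2207 0.1241] [ 3.0954  0.4486 -3.0081] q [ 0.3331  0.2819  2.1304 -0.1462  0.283  -1.2505]
[[-0.893  -0.1528  0.4233]
 [-0.1199  0.9874  0.1034]
 [-0.4337  0.0416 -0.9001]]
tcp lane [-0.1767  0.0031  0.1241] tip lane [-0.1693  0.0038  0.1088]
tool axes in lane (cols)
 [[-0.901  -0.0065  0.4339]
 [ 0.0122  0.9991  0.0403]
 [-0.4337  0.0416 -0.9001]]
[-0.163  0.     0.055] shift [ 0.0176 -0.0061  0.051 ]
```

Request:
carry_out:
  commands:
    - [[0.006, -0.002, 0.017], 0, 0]
    - [[0.006, -0.002, 0.017], 0, 0]
    - [[0.008, -0.002, 0.017], 0, 0]
    - [[0, 0, 0], 0, 0]

```text
time: 18.45
tool_pos: [0.4538, 0.2249, 0.0967]
tool_rot: [3.111, 0.408, -3.007]
contact_force: [0.2, -0.1, -0.8]
opening: 0.0003
grip_force: 0.0
```

```bash
python3 st.py -0.163,0,0.055
```

```text
18.45 [0.4538 0.2249 0.0967] [ 3.1108  0.4084 -3.0066] q [ 0.3387  0.3626  2.0937 -0.1805  0.2831 -1.2103]
[[-0.9094 -0.1466  0.3892]
 [-0.1235  0.9888  0.0839]
 [-0.3971  0.0283 -0.9173]]
tcp lane [-0.1642  0.0055  0.0967] tip lane [-0.1574  0.0059  0.0811]
tool axes in lane (cols)
 [[-0.9177 -0.0002  0.3973]
 [ 0.011   0.9996  0.026 ]
 [-0.3971  0.0283 -0.9173]]
[-0.163  0.     0.055] shift [ 0.0154 -0.0066  0.0216]
```

Request:
carry_out:
  commands:
    - [[0.016, -0.005, 0.004], 0, 0]
    - [[0.01, -0.002, 0.012], 0, 0]
    - [[0.005, 0, 0.012], 0, 0]
    - [[0, 0, 0], 0, 0]

```text
time: 18.95
tool_pos: [0.444, 0.2233, 0.0815]
tool_rot: [3.124, 0.378, -3.006]
contact_force: [-0.0, 0.4, -0.3]
opening: 0.0005
grip_force: 0.0
```

```bash
python3 st.py -0.140,0,0.052 -0.06,0,0.045
```

```text
18.95 [0.444  0.2233 0.0815] [ 3.1237  0.3778 -3.0056] q [ 0.3484  0.3871  2.1043 -0.2177  0.2829 -1.1639]
[[-0.9209 -0.1421  0.363 ]
 [-0.126   0.9897  0.0677]
 [-0.3689  0.0166 -0.9293]]
tcp lane [-0.1741  0.0053  0.0815] tip lane [-0.1678  0.0055  0.0657]
tool axes in lane (cols)
 [[-0.9294  0.0044  0.369 ]
 [ 0.0103  0.9999  0.0138]
 [-0.3689  0.0166 -0.9293]]
[-0.14   0.     0.052] shift [-0.0209 -0.0056  0.0229]
[-0.06   0.     0.045] shift [-0.0718  0.0002  0.036 ]
```

Request:
carry_out:
  commands:
    - [[0.006, -0.003, 0.011], 0, 0]
    - [[-0.008, -0.003, 0.006], 0, 0]
    - [[-0.0093, 0, 0.0037], 0, 0]
    - [[-0.0093, 0, 0.0037], 0, 0]
    - [[-0.0093, 0, 0.0037], 0, 0]
    - [[-0.0093, 0, 0.0037], 0, 0]
    - [[0, 0, 0], 0, 0]

```text
time: 19.82
tool_pos: [0.4955, 0.2264, 0.0731]
tool_rot: [3.127, 0.37, -3.006]
contact_force: [-0.4, -0.8, 0.5]
opening: 0.0005
grip_force: 0.0
```

```bash
python3 st.py -0.06,0,0.045; python3 - <<'E'
from h import *
b=robot.read_camera("top");a=robot.read_camera("side")
for n in("rack_tail","rack_front"):
    r=[robot.tip_of(p,n) for p in(a,b)]
    print(n,[[(np.round(q["at"],1).tolist(),round(q["p"],2)) for q in x[:2]] for x in r])
    if r[0] and r[1]: print(tri((a,b),[r[0][0]["at"],r[1][0]["at"]]))
    for p,x in zip((a,b),r):
        if x: print(onz(p,x[0]["at"],.041 if n=="rack_tail" else .008))
E
```

```text
19.825 [0.4955 0.2264 0.0731] [ 3.1274  0.37   -3.0062] q [ 0.3164  0.4644  1.984  -0.1583  0.3301 -1.252 ]
[[-0.9238 -0.1401  0.3563]
 [-0.1258  0.9901  0.0629]
 [-0.3616  0.0132 -0.9322]]
tcp lane [-0.1227  0.0009  0.0731] tip lane [-0.1165  0.0011  0.0572]
tool axes in lane (cols)
 [[-0.9323  0.0065  0.3617]
 [ 0.0108  0.9999  0.01  ]
 [-0.3616  0.0132 -0.9322]]
[-0.06   0.     0.045] shift [-0.0483 -0.0009  0.0318]
rack_tail [[([235.2, 209.5], 0.78), ([251.7, 214.0], 0.52)], [([227.2, 217.1], 0.8), ([193.5, 221.4], 0.55)]]
(array([0.5120201 , 0.23163809, 0.03526169]), np.float64(0.0038900534511127137))
[0.51331637 0.22049089 0.041     ]
[0.50730041 0.23155491 0.041     ]
rack_front [[([263.5, 212.1], 0.9), ([263.7, 212.6], 0.37)], [([229.3, 220.0], 0.6), ([226.4, 186.6], 0.58)]]
(array([0.55220178, 0.21429898, 0.02007512]), np.float64(0.05354979396299386))
[0.61435643 0.23628876 0.008     ]
[0.50135994 0.22760905 0.008     ]
```

Request:
carry_out:
  commands:
    - [[-0.0105, -0.0005, 0.0066], 0, 0]
    - [[-0.0105, -0.0005, 0.0066], 0, 0]
    - [[-0.0105, 0, 0.0066], 0, 0]
    - [[-0.0105, 0, 0.0066], 0, 0]
    - [[-0.0112, 0, 0.0043], 0, 0]
    - [[-0.0112, 0, 0.0043], 0, 0]
    - [[0, 0, 0], 0, 0]

```text
time: 21.0
tool_pos: [0.5678, 0.2357, 0.0636]
tool_rot: [3.127, 0.37, -3.006]
contact_force: [0.3, 1.1, 0.4]
opening: 0.0005
grip_force: 0.0
```

```bash
python3 st.py -0.021,0,0.045
```

```text
21.0 [0.5678 0.2357 0.0636] [ 3.1274  0.3702 -3.0063] q [ 0.2893  0.5687  1.8039 -0.106   0.4028 -1.3296]
[[-0.9237 -0.14    0.3565]
 [-0.1258  0.9901  0.0629]
 [-0.3618  0.0132 -0.9322]]
tcp lane [-0.0498 -0.0005  0.0636] tip lane [-0.0437 -0.0003  0.0478]
tool axes in lane (cols)
 [[-0.9322  0.0065  0.3619]
 [ 0.0109  0.9999  0.01  ]
 [-0.3618  0.0132 -0.9322]]
[-0.021  0.     0.045] shift [-0.0201  0.0004  0.0108]
```

Request:
carry_out:
  commands:
    - [[-0.0056, 0, 0.0022], 0, 0]
    - [[-0.0056, 0, 0.0022], 0, 0]
    - [[-0.0047, 0, 0.0018], 0, 0]
    - [[-0.0028, 0, 0.0011], 0, 0]
    - [[0, 0, 0], 0, 0]

```text
time: 21.62
tool_pos: [0.5867, 0.2384, 0.0634]
tool_rot: [3.128, 0.369, -3.006]
contact_force: [0.2, 0.1, -0.3]
opening: 0.0006
grip_force: 0.0
```

Request:
carry_out:
  commands:
    - [[-0.0019, 0, 0.0007], 0, 0]
    - [[-0.0019, 0, 0.0007], 0, 0]
    - [[0, 0, 0], 0, 0]

```text
time: 22.0
tool_pos: [0.5906, 0.239, 0.0634]
tool_rot: [3.128, 0.369, -3.006]
contact_force: [-0.3, -0.7, -0.5]
opening: 0.0006
grip_force: 0.1
```

Request:
carry_out:
  commands:
    - [[-0.0019, 0, 0.0007], 0, 0]
    - [[0, 0, 0], 0, 0]

```text
time: 22.25
tool_pos: [0.5926, 0.2393, 0.0635]
tool_rot: [3.128, 0.369, -3.006]
contact_force: [-1.3, -0.1, -0.3]
opening: 0.0005
grip_force: 0.2
```

Request:
carry_out:
  commands:
    - [[-0.0014, 0, 0.0005], 0, 0]
    - [[0, 0, 0], 0, 0]

```text
time: 22.5
tool_pos: [0.5939, 0.2394, 0.0634]
tool_rot: [3.128, 0.369, -3.006]
contact_force: [-0.4, 0.5, 1.0]
opening: 0.0005
grip_force: 0.4
```

Request:
carry_out:
  commands:
    - [[-0.0014, 0, 0.0005], 0, 0]
    - [[0, 0, 0], 0, 0]

```text
time: 22.75
tool_pos: [0.5944, 0.2395, 0.0632]
tool_rot: [3.128, 0.367, -3.006]
contact_force: [-6.5, 0.1, 1.9]
opening: -0.0002
grip_force: 2.7
```

Request:
carry_out:
  commands:
    - [[-0.001, 0, 0.0004], 0, 0]
    - [[0, 0, 0], 0, 0]
    - [[0, 0, 0], 0, 0]

```text
time: 23.12
tool_pos: [0.5947, 0.2396, 0.0631]
tool_rot: [3.128, 0.365, -3.005]
contact_force: [-9.2, -2.1, 5.9]
opening: 0.0003
grip_force: 4.6
```

```bash
python3 - <<'E'
from h import *
b=robot.read_camera("top");a=robot.read_camera("side")
for n in("rack_tail","knob","hinge"):
    r=[robot.tip_of(p,n) for p in(a,b)]
    print(n,[[(np.round(q["at"],1).tolist(),round(q["p"],2)) for q in x[:2]] for x in r])
    z={"rack_tail":.041,"knob":.071,"hinge":.04}[n]
    for p,x in zip((a,b),r):
        if x: print(onz(p,x[0]["at"],z))
s=np.array(a["pixels"])[150:250,200:310,::-1];t=np.array(b["pixels"])[150:250,165:275,::-1]
cv2.imwrite("pics/p4.png",np.hstack([cv2.resize(i,(400,364),interpolation=2) for i in(s,t)]))
E
python3 st.py
```

```text
rack_tail [[([286.6, 243.6], 0.75), ([264.2, 201.8], 0.5)], [([223.3, 194.6], 0.44)]]
[ 0.59784638 -0.04402579  0.041     ]
[0.59019627 0.24726662 0.041     ]
knob [[([220.0, 188.3], 0.48)], [([192.6, 216.4], 0.53), ([227.2, 192.0], 0.35)]]
[0.49095946 0.33714753 0.071     ]
[0.50575715 0.35107007 0.071     ]
hinge [[([253.4, 197.9], 0.96), ([278.5, 209.6], 0.63)], [([212.8, 192.8], 0.73)]]
[0.59527293 0.28978596 0.04      ]
[0.59724806 0.28594857 0.04      ]
23.525 [0.5947 0.2396 0.0631] [ 3.1282  0.365  -3.0055] q [ 0.2818  0.6045  1.7259 -0.089   0.4495 -1.3545]
[[-0.9255 -0.1404  0.3518]
 [-0.1268  0.99    0.0617]
 [-0.357   0.0125 -0.934 ]]
tcp lane [-0.0227 -0.0006  0.0631] tip lane [-0.0166 -0.0004  0.0472]
tool axes in lane (cols)
 [[-0.9341  0.0061  0.3571]
 [ 0.0102  0.9999  0.0095]
 [-0.357   0.0125 -0.934 ]]
```

View pics/p4.png

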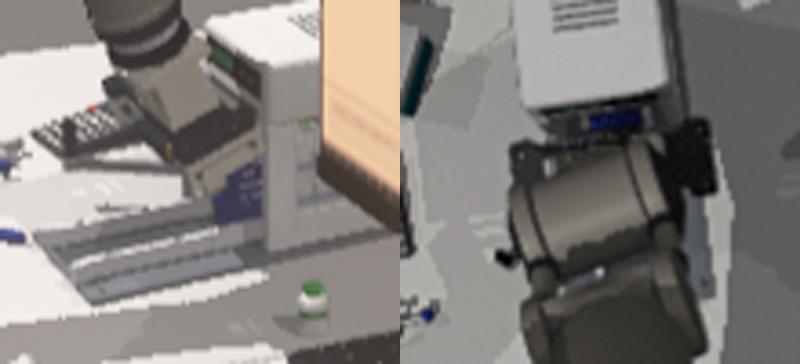

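The side view shows the fingers against the rack's tail (crop (210,190)), with the rack under the bridge and a gap to the head. The contact force is rising, so I'll press a little more to tell the stop from a jam.

Request:
carry_out:
  commands:
    - [[-0.0019, 0, 0.0007], 0, 0]
    - [[-0.0019, 0, 0.0007], 0, 0]
    - [[0, 0, 0], 0, 0]

```text
time: 23.9
tool_pos: [0.5953, 0.2397, 0.0625]
tool_rot: [3.129, 0.358, -3.005]
contact_force: [-23.4, -3.5, 16.9]
opening: 0.0002
grip_force: 12.1
```

Only 0.6 mm of give at 23 N, so it is against the stop. I'll back off, then go for the knob.

Request:
carry_out:
  commands:
    - [[0.0047, 0, -0.0018], 0, 0]
    - [[0.014, 0, -0.0054], 0, 0]
    - [[0.02, 0, -0.008], 0, 0]
    - [[0.005, 0, -0.03], 0, 0.4]
    - [[-0.005, 0, -0.04], 0, 0.7]
    - [[0, 0, -0.02], 0, 0.7]
    - [[0, 0, 0], 0, 0.7]

```text
time: 24.78
tool_pos: [0.5283, 0.2292, 0.1497]
tool_rot: [3.127, 0.373, -3.006]
contact_force: [0.1, 0.2, -0.3]
opening: 0.0358
grip_force: 0.0
```

```bash
python3 - <<'E'
from h import *
np.set_printoptions(precision=4,suppress=True)
b=robot.read_camera("top");a=robot.read_camera("side")
U={}
for n in("rack_tail","knob","hinge"):
    r=[robot.tip_of(p,n) for p in(a,b)]
    print(n,[[(np.round(q["at"],1).tolist(),round(q["p"],2)) for q in x[:2]] for x in r])
    z={"rack_tail":.041,"knob":.071,"hinge":.04}[n]
    for p,x in zip((a,b),r):
        if x: print(onz(p,x[0]["at"],z))
print("avg knob",tri((a,b),[(220.5,187.2),(194,219)]),onz(b,(194,219),.071),onz(a,(220.5,187.2),.071))
E
python3 st.py -0.1045,0.129,0.13 -0.1045,0.129,0.062
```

```text
rack_tail [[([263.1, 201.3], 0.76), ([218.7, 186.0], 0.21)], [([225.1, 189.9], 0.69)]]
[0.618  0.2511 0.041 ]
[0.6077 0.241  0.041 ]
knob [[([220.0, 186.3], 0.77)], []]
[0.4948 0.3538 0.071 ]
hinge [[([252.8, 198.9], 0.56)], [([210.9, 192.9], 0.97)]]
[0.5911 0.2827 0.04  ]
[0.5969 0.2929 0.04  ]
avg knob (array([0.4956, 0.3459, 0.0709]), np.float64(0.000840904772708138)) [0.4964 0.3458 0.071 ] [0.4947 0.3457 0.071 ]
25.175 [0.5272 0.2288 0.1469] [ 3.1279  0.3674 -3.0059] q [ 0.3     0.3809  1.8335 -0.0848  0.5639 -1.3457]
[[-0.9247 -0.1401  0.354 ]
 [-0.1263  0.99    0.0622]
 [-0.3592  0.0128 -0.9332]]
tcp lane [-0.091  -0.0014  0.1469] tip lane [-0.0848 -0.0012  0.131 ]
tool axes in lane (cols)
 [[-0.9332  0.0064  0.3593]
 [ 0.0105  0.9999  0.0096]
 [-0.3592  0.0128 -0.9332]]
[-0.1045  0.129   0.13  ] shift [ 0.0201  0.1301 -0.0049]
[-0.1045  0.129   0.062 ] shift [ 0.0244 -0.0009  0.0635]
```

Request:
carry_out:
  commands:
    - [[0.0043, 0.03, -0.001], 0, 0.7]
    - [[0.0043, 0.03, -0.001], 0, 0.7]
    - [[0.0043, 0.03, -0.001], 0, 0.7]
    - [[0.0043, 0.03, -0.001], 0, 0.7]
    - [[0, 0, 0], 0, 0.7]
    - [[0.0081, -0.0003, 0.0212], 0, 0.7]
    - [[0.0081, -0.0003, 0.0212], 0, 0.7]
    - [[0.0081, -0.0003, 0.0212], 0, 0.7]
    - [[0, 0, 0], 0, 0.7]

```text
time: 26.3
tool_pos: [0.4927, 0.3437, 0.0767]
tool_rot: [3.13, 0.365, -3.006]
contact_force: [-0.8, 0.8, -0.0]
opening: 0.0642
grip_force: 0.0
```

Request:
carry_out:
  commands:
    - [[0, 0, 0], 0, 0.05]
    - [[0, 0, 0], 0, 0.05]
    - [[0, 0, 0], 0, 0.05]
    - [[0, 0, 0], 0, 0.05]
    - [[0, 0, 0], 0, 0.05]
    - [[0, 0, 0], 0, 0.05]
  newtons: 4

```text
time: 27.05
tool_pos: [0.4933, 0.3455, 0.0788]
tool_rot: [3.128, 0.369, -3.006]
contact_force: [-0.9, 1.5, 2.4]
opening: 0.0137
grip_force: 4.0
```

Request:
carry_out:
  commands:
    - [[0.0066, -0.0128, -0.0028], 0, 0.05]
    - [[0.0066, -0.0128, -0.0028], 0, 0.05]
    - [[0.0033, -0.0143, -0.0014], 0, 0.05]
    - [[0.0033, -0.0143, -0.0014], 0, 0.05]
    - [[-0.0003, -0.0147, 0], 0, 0.05]
    - [[-0.0003, -0.0147, 0], 0, 0.05]
    - [[0, 0, 0], 0, 0.05]

```text
time: 27.92
tool_pos: [0.485, 0.2583, 0.079]
tool_rot: [3.127, 0.37, -3.008]
contact_force: [1.4, -0.7, 2.4]
opening: 0.0138
grip_force: 4.0
```

Request:
carry_out:
  commands:
    - [[-0.0038, -0.0142, 0.0013], 0, 0.05]
    - [[-0.0038, -0.0142, 0.0013], 0, 0.05]
    - [[-0.0071, -0.0126, 0.0026], 0, 0.05]
    - [[-0.0071, -0.0126, 0.0026], 0, 0.05]
    - [[-0.0099, -0.0103, 0.0036], 0, 0.05]
    - [[-0.0099, -0.0103, 0.0036], 0, 0.05]
    - [[0, 0, 0], 0, 0.05]

```text
time: 28.8
tool_pos: [0.5399, 0.1927, 0.079]
tool_rot: [3.127, 0.371, -3.007]
contact_force: [3.7, 5.6, 1.3]
opening: 0.0139
grip_force: 3.9
```

```bash
python3 st.py
```

```text
28.8 [0.5399 0.1927 0.079 ] [ 3.1266  0.3711 -3.007 ] q [ 0.217   0.4866  1.911  -0.041   0.3731 -1.4559]
[[-0.9235 -0.1395  0.3574]
 [-0.125   0.9901  0.0635]
 [-0.3627  0.014  -0.9318]]
tcp lane [-0.0837 -0.039   0.079 ] tip lane [-0.0775 -0.0388  0.0632]
tool axes in lane (cols)
 [[-0.9318  0.007   0.3628]
 [ 0.0116  0.9999  0.0105]
 [-0.3627  0.014  -0.9318]]
```

Request:
carry_out:
  commands:
    - [[0, 0, 0], 0, 0.4]
    - [[0, 0, 0], 0, 0.4]
    - [[0.0186, 0, -0.0073], 0, 0.4]
    - [[0.0186, -0.006, -0.0073], 0, 0]
    - [[0, -0.005, 0], 0, 0]
    - [[0, 0, 0], 0, 0]
    - [[0, 0, 0], 0, 0]

```text
time: 29.68
tool_pos: [0.5014, 0.1759, 0.0788]
tool_rot: [3.128, 0.369, -3.006]
contact_force: [-0.5, 0.1, -0.5]
opening: 0.0024
grip_force: 0.0
```

```bash
python3 st.py -0.10,-0.05,0.063 -0.037,-0.052,0.063
```

```text
29.675 [0.5014 0.1759 0.0788] [ 3.1276  0.3695 -3.0062] q [ 0.198   0.433   2.0208 -0.0276  0.3182 -1.4861]
[[-0.924  -0.14    0.3559]
 [-0.1259  0.9901  0.0626]
 [-0.3611  0.0131 -0.9324]]
tcp lane [-0.1242 -0.0499  0.0788] tip lane [-0.1181 -0.0498  0.063 ]
tool axes in lane (cols)
 [[-0.9324  0.0066  0.3613]
 [ 0.0108  0.9999  0.0098]
 [-0.3611  0.0131 -0.9324]]
[-0.1   -0.05   0.063] shift [-0.0169 -0.0001  0.0065]
[-0.037 -0.052  0.063] shift [-0.0588 -0.0016  0.0227]
```

Request:
carry_out:
  commands:
    - [[-0.0103, -0.0003, 0.004], 0, 0]
    - [[-0.0103, -0.0003, 0.004], 0, 0]
    - [[-0.0103, -0.0003, 0.004], 0, 0]
    - [[-0.0103, -0.0003, 0.004], 0, 0]
    - [[-0.0103, -0.0003, 0.004], 0, 0]
    - [[-0.0103, -0.0003, 0.004], 0, 0]
    - [[-0.0056, 0, 0.0022], 0, 0]
    - [[0, 0, 0], 0, 0]

```text
time: 30.68
tool_pos: [0.5729, 0.1844, 0.0786]
tool_rot: [3.128, 0.369, -3.006]
contact_force: [0.6, -0.8, 0.4]
opening: 0.0008
grip_force: 0.0
```

Request:
carry_out:
  commands:
    - [[-0.0037, 0, 0.0014], 0, 0]
    - [[-0.0019, 0, 0.0007], 0, 0]
    - [[0, 0, 0], 0, 0]

```text
time: 31.05
tool_pos: [0.5784, 0.1851, 0.0786]
tool_rot: [3.128, 0.369, -3.006]
contact_force: [-0.4, -1.1, -0.9]
opening: 0.0004
grip_force: 0.1
```

Request:
carry_out:
  commands:
    - [[-0.0028, 0, 0.0011], 0, 0]
    - [[-0.0028, 0, 0.0011], 0, 0]
    - [[0, 0, 0], 0, 0]

```text
time: 31.42
tool_pos: [0.5846, 0.1859, 0.0786]
tool_rot: [3.128, 0.369, -3.006]
contact_force: [-0.2, -0.2, -0.3]
opening: 0.0002
grip_force: 0.0
```

Request:
carry_out:
  commands:
    - [[-0.0019, 0, 0.0007], 0, 0]
    - [[0, 0, 0], 0, 0]

```text
time: 31.68
tool_pos: [0.5864, 0.1862, 0.0786]
tool_rot: [3.128, 0.369, -3.006]
contact_force: [0.2, -1.0, 0.3]
opening: 0.0003
grip_force: 0.2
```

Request:
carry_out:
  commands:
    - [[-0.0014, 0, 0.0005], 0, 0]
    - [[0, 0, 0], 0, 0]

```text
time: 31.92
tool_pos: [0.5872, 0.1863, 0.0783]
tool_rot: [3.128, 0.367, -3.006]
contact_force: [-4.0, -1.3, 2.2]
opening: 0.0002
grip_force: 1.7
```

The force arrives within 1 mm of the predicted shut position. One more nudge to confirm, then retreat.

Request:
carry_out:
  commands:
    - [[-0.0014, 0, 0.0005], 0, 0]
    - [[0, 0, 0], 0, 0]
    - [[0.0047, 0, -0.0018], 0, 0]
    - [[0.018, 0, -0.007], 0, 0]
    - [[0.018, 0, -0.007], 0, 0]
    - [[0, 0, -0.04], 0, 0]
    - [[0, 0, -0.05], 0, 0]
    - [[0, 0, -0.05], 0, 0]
    - [[0.02, -0.05, -0.02], 0, 0]
    - [[0.02, -0.05, -0.02], 0, 0]
    - [[0, -0.05, 0], 0, 0]
    - [[0, -0.05, 0], 0, 0]
    - [[0, 0, 0], 0, 0]

```text
time: 33.55
tool_pos: [0.4742, -0.0373, 0.2301]
tool_rot: [3.129, 0.371, -3.011]
contact_force: [-0.5, 0.5, 0.7]
opening: 0.0008
grip_force: 0.0
```

```bash
python3 - <<'E'
from wf import *
np.set_printoptions(precision=4,suppress=True)
b=robot.read_camera("top");a=robot.read_camera("side");print(robot.observe()["tool_pos"])
for n in("rack_tail","rack_front","knob","hinge"):
    r=[robot.tip_of(p,n) for p in(a,b)]
    print(n,[[(np.round(q["at"],1).tolist(),round(q["p"],2)) for q in x[:2]] for x in r])
    z={"rack_tail":.041,"rack_front":.008,"knob":.071,"hinge":.04}[n]
    for p,x in zip((a,b),r):
        if x: print(onz(p,x[0]["at"],z))
# expected marks with loader x corrected so that the rack contact = home
c,s=np.cos(.147),np.sin(.147);L=[.6212,.2435]
w=lambda x,y,z:[L[0]+c*x-s*y,L[1]+s*x+c*y,z]
print("exp tail",w(-.012,0,.041),"knob",w(-.021,-.058,.071))
out=[]
for p,(u0,v0) in((a,(210,150)),(b,(185,150))):
    I=cv2.resize(np.array(p["pixels"])[v0:v0+90,u0:u0+90,::-1],(400,400),interpolation=2)
    out.append(I)
cv2.imwrite("pics/p5.png",np.hstack(out))
E
```

```text
[ 0.4732 -0.0342  0.2296]
rack_tail [[([263.4, 202.1], 0.48)], [([223.0, 191.0], 0.7), ([158.3, 210.3], 0.66)]]
[0.6171 0.2447 0.041 ]
[0.6036 0.2486 0.041 ]
rack_front [[], [([242.6, 186.2], 0.68)]]
[0.6284 0.1801 0.008 ]
knob [[([265.5, 200.8], 0.49)], [([241.8, 188.0], 0.63)]]
[0.6081 0.1912 0.071 ]
[0.6081 0.1774 0.071 ]
hinge [[([253.6, 198.6], 0.97)], [([213.1, 195.3], 0.61)]]
[0.5943 0.2841 0.04  ]
[0.5879 0.2846 0.04  ]
exp tail [np.float64(0.6093294206936662), np.float64(0.24174234618538198), 0.041] knob [np.float64(0.6089218129845696), np.float64(0.18304963917713873), 0.071]
```

View pics/p5.png

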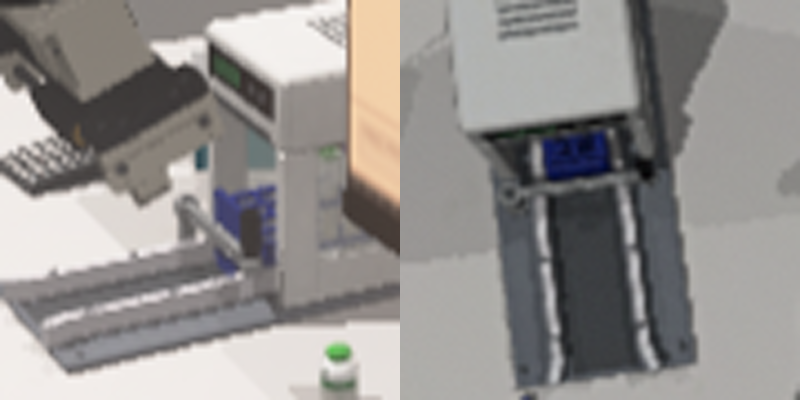

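The retaining arm lies square across the lane (top crop, row about 188) right behind the rack's tail (about (575,160)). The gripper is clear of everything. Handing in.

```bash
python3 -c "
from cell import robot
print(robot.hand_in())"
```

```text
the job is handed in; nothing more can be done
None
```

I handed the job in at about 34 s of the 72 s allowed: the rack is home against the stop, the retaining arm is shut behind it and the gripper is clear; the hand-in returned no verdict, and the tubes were last clearly seen standing before the slide under the bridge.

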